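# Make up the lamp kit and the block kit at the lock winch

### The job

Make up two repair kits: the lamp kit goes in the wooden tray, the lamp socket in one bay and the glass globe in the other, and the block kit goes in the round steel dish, the green pulley block with the slim hinge pin beside it. Everything should stand upright on the floor of its tray or dish; put the glass globe in last of all, when the other three are in place, and set it down gently, without dropping it. Leave the stout hinge pin and the oiler where they stand.

Things in the scene. Friction and masses are not known exactly. Their poses are not given: they have to be found in the camera images.
- globe_mid (a point): Frosted white glass lamp globe, loose, standing upright on its neck: plain round body 60 mm in diameter from 16 to 50 mm above its foot, domed top, neck 46 mm in diameter below; 70 mm high, about 0.16 kg. Origin: this point is on its upright axis, half-way up; z up.
- socket_mid (a point): Brass bayonet lamp socket fixed upright on a round dark wooden base, loose: base 62 mm in diameter and 18 mm thick, then a brass flange 44 mm in diameter up to 22 mm, then the brass barrel 28 mm in diameter up to its dark mouth at 64 mm, the total height; about 0.28 kg. Can be gripped by the barrel. Origin: this point is on its upright axis, half-way up; z up.
- block_mid (a point): Green painted upright pulley block on a foot, loose: foot plate 70 (x) by 46 (y) mm, 8 mm thick; above it two green cheek plates, 34 mm over their outer faces (y), 42 mm along x, with a steel sheave between them; 70 mm high, about 0.55 kg. Its x axis runs along the foot, its y axis is the sheave's axle, so it can be gripped across the cheeks along y. Origin: this point is in the middle, half-way up; z up.
- slim_pin_mid (a point): Slim bronze hinge pin, loose, standing on its head: head 32 mm in diameter and 9 mm thick below, shank 15 mm in diameter above it, 74 mm high in all, about 0.15 kg. Origin: this point is on its upright axis, half-way up; z up.
- stout_pin_mid (a point): Stout bronze hinge pin, loose, standing on its head, belongs to no kit: head 44 mm in diameter and 12 mm thick, shank 28 mm in diameter, 60 mm high in all. Origin: this point is on its upright axis, half-way up; z up.
- oiler_mid (a point): Small steel oiler, loose, belongs to no kit: round can 60 mm in diameter and 46 mm high with a thin spout that reaches 80 mm above the ledge and leans 20 mm along its x axis. The point is on the can's axis, 23 mm above its underside; z up.
- tray: Pale wooden tray, fixed to the ledge: 197 (x) by 102 (y) mm outside, rim 18 mm high and 6 mm thick, inner floor 6 mm above the ledge. A rib 5 mm thick and 16 mm high across its middle (along y) parts it into two bays of about 90 by 90 mm, whose centres lie 47 mm from the tray's centre along +x and -x. Origin: centre of its underside, z up.
- dish: Round steel dish, fixed to the ledge: 180 mm in diameter at the rim, 18 mm high, wall 4 mm, clear flat floor about 160 mm in diameter, 6 mm above the ledge. Origin: centre of its underside, z up.
Not all that is in view belongs to the job. Leave any red or turquoise look-alike of the part that bears slim_pin_mid alone.

How it is judged:
By the outcome, as a careful person would: the job done as asked, in the order asked, and still so for the second after the job is handed in, with the robot touching nothing.
It also fails if it takes over 120 s, if anything falls off the work surface, if the arm or the gripper's body presses on something with over 40 N, if the wrist force passes 120 N, or if a joint passes its speed limit or range.

### The arm

A 6-joint arm with a two-finger parallel gripper is mounted at the origin on the work surface. World frame = base frame: x ahead of the robot, y to its left, z up, the work surface at z = 0. Lengths are in m, angles in degrees, forces in N, time in s.
With the tool pointing down it reaches from about 0.25 to 0.725 m from the base axis. Payload 9.7 kg.
Tool frame: the origin (TCP) lies on the centre line of the jaws, within the pads' length; the fingertips stand 17 mm ahead of it and the grasp point (between the pads) lies 2 mm behind it (bot.tip_extent is the distance from the TCP to the fingertips, in m); z points along the fingers, y is the line along which they close (so a half turn about z gives the same grasp; the last joint's range is limited). The gripper opens to 85 mm and grips with 20 to 120 N. Pads are 22 mm wide; open, the fingers measure 114 mm over their backs; the gripper's body (76 mm by 85 mm) begins 54 mm behind the grasp point. The pads swing forward as they close: fully open they stand 13 mm farther back than shut.
Start: joints at [-72.479, 4.979, 10.078, 95.1, 0, 90], TCP at [0.166, -0.524, 0.248] pointing down, gripper open.
Joint ranges: [-179.16, 179.16], [-48.56, 103.87], [-65.8, 70.77], [-126.05, 130.52], [-82.76, 87.17], [-180, 180]. Speed limits (degrees/s): [127.2, 127.2, 147.25, 180, 180, 180].

### API

Orientations are given as [roll, pitch, yaw] about the fixed x, y, z axes, in that order (R = Rz(yaw) Ry(pitch) Rx(roll)).
In Python, from workcell import bot gives the robot as it stands.
- The arm moves only by the tool carry_out, never from a script. Its argument "moves" is text: rows parted by semicolons, each of 7 numbers parted by spaces: the shift along the tool's x, y, z in mm, then the turn, a rotation vector about the tool's x, y, z in degrees, then the finger opening in mm, from 0 to 85.4. A call has 1 to 20 rows; each row is the pose to reach, as a shift and turn from the pose commanded when the call began, along the tool's axes at that moment; what a row does not reach only later rows make up. A row lasts 1/10 s, in which the tool goes at most 50 mm and 8.59 degrees, less where a joint would pass 70% of its speed; a pose out of reach is approached as far as the arm can. A call with a gripper value outside its range is refused whole. The fingers move at their own pace and stop on an object; "force" is the grip in N (left out, the last holds). Time passes only in rows, so rows that repeat a pose let the fingers close. It gives the time, the measured TCP pose, the force, the opening and the grip force at its end, in the units of the state.
- bot.get_obs(): the state, without advancing time (a new reading comes with each control period).
- bot.camera(name): name is "scene" or "top" or "wrist"; returns a dict with "img" (384x512x3 uint8, red, green, blue), "mtx" (3x3 intrinsics, pixels), "k1" (the pictures are not rectified: a ray, as slopes to the right and down, at radius r is drawn at 1 + k1 r^2 times it, then the intrinsics apply), "position" and "orientation" of the camera in the world; the wrist camera has in their place "mount" (4x4, takes a point from camera to tool coordinates, whose origin is the TCP and whose axes are the flange's). Camera axes: x right, y up, looking along -z (the intrinsics and any distortion apply to the point x, -y, -z); pixel columns grow to the right and rows downward; lengths in m; the calibration is good to about 2 mm. A picture is of the moment at which its call begins: read the wrist's pose just before it. There is no depth.
- bot.job_done(): hands the job in; it is judged then, once.
The state is a dict: "time": time; "q": joint angles; "qd": joint speeds; "joint_efforts": joint torques, N m; "ee_pos": TCP position; "tcp_rot": TCP orientation; "wrist_force": force on the tool from outside, world axes, zero at the start; "torque": the same for the moment, N m; "opening": finger opening in m; "grasp_force": force on a finger pad.
Only numpy, scipy, OpenCV 4.12 (cv2) and the standard library are available. Lean on these libraries where they do the work, as an engineer would, in place of code of your own. Each camera call takes 0.05 s, during which the arm holds its last target. There are 200 camera calls.

## Working session

There is one attempt and no reset: what is moved stays moved. The work goes in short steps, Python scripts to look and compute and a tool call to move; the robot and the scene stay as the last step left them, time stands still between calls to the robot, and variables do not carry over. Pictures are saved under pics/ and viewed, at most 14 in all, crops included, and the job is handed in when it is done.

Besides the shell and the picture viewer there is one more tool, called after "Emit:" in YAML: its name, and indented under it one key for each argument. carry_out: Moves the arm, as the interface text tells. Its arguments: {"type":"object","properties":{"moves":{"type":"string"},"force":{"type":"number"}},"required":["moves"]}

```bash
mkdir -p pics; ls; python3 - <<'E'
from workcell import bot
import cv2
o=bot.get_obs();print(o['ee_pos'],o['tcp_rot'],o['opening'],o['time'])
for n in("scene","top"):
    c=bot.camera(n);cv2.imwrite(f"pics/{n}0.png",cv2.resize(c["img"][:,:,::-1],(800,600)))
    print(n,c["mtx"],c["k1"],c["position"],c["orientation"])
c=bot.camera("wrist");print(c["mtx"],c["k1"],c["mount"])
E
```

```text
pics
[ 0.16548583 -0.52427935  0.24760244] [-1.79923668e+02  9.44503012e-04  1.75190806e+01] 0.08538161968743803 0.0
scene [[458.40561126   0.         264.96380754]
 [  0.         458.40561126 193.10727545]
 [  0.           0.           1.        ]] 0.045968613845507454 [0.90772411 0.41837029 0.92659832] [ 33.30497111  -0.36408732 136.73490477]
top [[365.97554684   0.         256.54192211]
 [  0.         365.97554684 192.95716327]
 [  0.           0.           1.        ]] -0.12115312483654701 [ 0.43435958 -0.00581343  1.0070074 ] [  3.49395899  -0.43562621 -88.76517404]
[[315.08900337   0.         248.54786362]
 [  0.         315.08900337 191.93054781]
 [  0.           0.           1.        ]] -0.04575661134175945 [[-1.01070664e-04  9.62922162e-01  2.69779354e-01  6.80988240e-02]
 [ 9.99999992e-01  1.16597379e-04 -4.15285198e-05  4.36139143e-04]
 [-7.14442976e-05  2.69779348e-01 -9.62922166e-01 -1.25961045e-01]
 [ 0.00000000e+00  0.00000000e+00  0.00000000e+00  1.00000000e+00]]
```

View pics/top0.png

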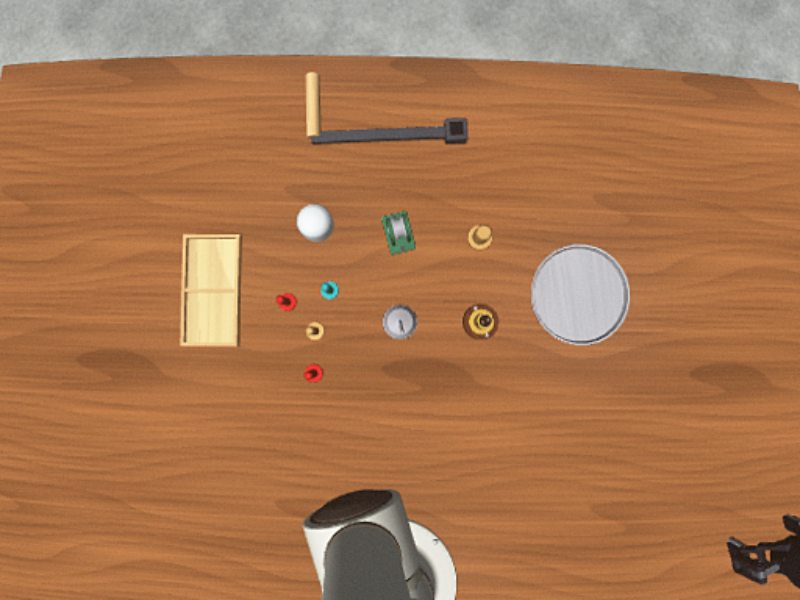

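View pics/scene0.png

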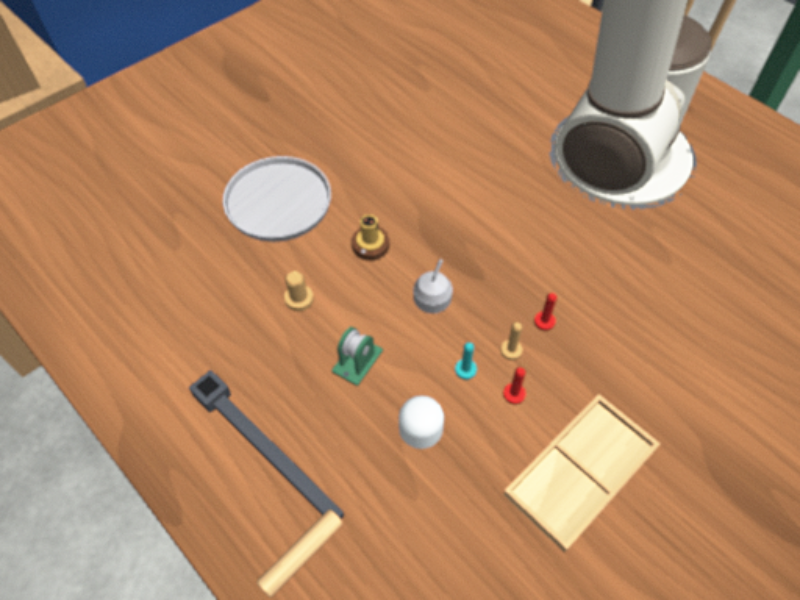

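The top view at 800x600 shows the slim bronze pin at (315,331). Look-alikes are red (286,301), red (313,373), turquoise (330,289) and the stout bronze pin (480,237). By colour and slimness I choose (315,331). Other positions: globe (314,222), block (398,232), oiler (400,321), socket (481,321), tray (211,290), dish (580,294).

```bash
cat > h.py <<'E'
from workcell import bot
import cv2, numpy as np
from scipy.spatial.transform import Rotation as R
def grab(n):
    o=bot.get_obs(); c=bot.camera(n)
    if n=="wrist":
        T=R.from_euler('xyz',o['tcp_rot'],degrees=True).as_matrix(); M=np.array(c['mount'])
        c['R']=T@M[:3,:3]; c['p']=np.array(o['ee_pos'])+T@M[:3,3]
    else:
        c['R']=R.from_euler('xyz',c['orientation'],degrees=True).as_matrix(); c['p']=np.array(c['position'])
    return c
def ray(c,uv):
    s=cv2.undistortPoints(np.array(uv,float).reshape(-1,1,2),c['mtx'],np.array([c['k1'],0,0,0.]))[:,0]
    return (c['R']@np.c_[s[:,0],-s[:,1],-np.ones(len(s))].T).T
def onz(c,uv,z):
    d=ray(c,uv); return c['p']+d*((z-c['p'][2])/d[:,2])[:,None]
def proj(c,P):
    q=(np.atleast_2d(P)-c['p'])@c['R']; x=q[:,0]/-q[:,2]; y=-q[:,1]/-q[:,2]; f=1+c['k1']*(x*x+y*y)
    m=c['mtx']; return np.c_[m[0,0]*x*f+m[0,2],m[1,1]*y*f+m[1,2]]
def blob(c,lo,hi,roi):
    """largest contour of HSV range in roi (u0,v0,u1,v1)"""
    h=cv2.cvtColor(c['img'],cv2.COLOR_RGB2HSV); m=cv2.inRange(h,np.array(lo),np.array(hi))
    k=np.zeros_like(m); u0,v0,u1,v1=roi; k[v0:v1,u0:u1]=m[v0:v1,u0:u1]
    k=cv2.morphologyEx(k,cv2.MORPH_CLOSE,np.ones((3,3)))
    cs=cv2.findContours(k,cv2.RETR_EXTERNAL,cv2.CHAIN_APPROX_NONE)[0]
    return max(cs,key=cv2.contourArea)[:,0]
def pose():
    o=bot.get_obs(); return np.array(o['ee_pos']),R.from_euler('xyz',o['tcp_rot'],degrees=True).as_matrix()
E
python3 - <<'E'
from h import *
c=grab('top');s=.64
h=cv2.cvtColor(c['img'],cv2.COLOR_RGB2HSV)
for n,u,v,z in [('slim',315,331,.009),('stout',480,237,.012),('globe',314,222,.05),('block',398,232,.04),('oiler',400,321,.04),('socket',481,321,.018),('tray',211,290,.018),('dish',580,294,.018),('redA',286,301,.009),('redB',313,373,.009),('turq',330,289,.009)]:
    print(n,onz(c,[[u*s,v*s]],z)[0].round(3),h[int(v*s),int(u*s)])
print('wood',h[250,200],h[150,120])
print(h[190:214,195:209,:][::6,::3].tolist())
im=c['img'][120:260,160:340,::-1];cv2.imwrite('pics/crop.png',cv2.resize(im,None,fx=4.2,fy=4.2,interpolation=2))
# tray + dish
t=blob(c,(15,50,140),(30,150,255),(105,140,165,230));p=onz(c,t,.018)[:,:2].astype(np.float32)*1000
print('tray',cv2.minAreaRect(p))
d=blob(c,(0,0,90),(179,60,255),(330,145,410,230));p=onz(c,d,.018)[:,:2].astype(np.float32)*1000
print('dish',cv2.fitEllipse(p))
E
```

```text
slim [0.441 0.137 0.009] [ 15 146  82]
stout [ 0.612 -0.149  0.012] [ 18 132 231]
globe [0.625 0.139 0.05 ] [ 90   2 249]
block [ 0.612 -0.004  0.04 ] [138   7 186]
oiler [ 0.46  -0.011  0.04 ] [ 0 15 85]
socket [ 0.464 -0.152  0.018] [150  77  43]
tray [0.508 0.321 0.018] [ 18 106 236]
dish [ 0.515 -0.327  0.018] [111   9 203]
redA [0.492 0.189 0.009] [  3 184  75]
redB [0.367 0.138 0.009] [  5 173  78]
turq [0.515 0.113 0.009] [79 39 52]
wood [ 12 162 180] [ 17 108 240]
[[[12, 153, 182], [13, 157, 182], [13, 156, 183], [12, 157, 184], [20, 52, 157]], [[13, 148, 177], [13, 147, 174], [12, 159, 168], [12, 151, 169], [12, 155, 171]], [[12, 157, 175], [13, 156, 176], [13, 152, 174], [13, 156, 181], [12, 155, 183]], [[12, 155, 158], [19, 127, 206], [18, 124, 232], [21, 113, 244], [12, 158, 157]]]
tray ((508.24945068359375, 325.5675048828125), (196.37159729003906, 103.46902465820312), 0.7372084856033325)
dish ((515.5795288085938, -327.4416198730469), (175.63072204589844, 176.9029541015625), 5.168095111846924)
```

View pics/crop.png

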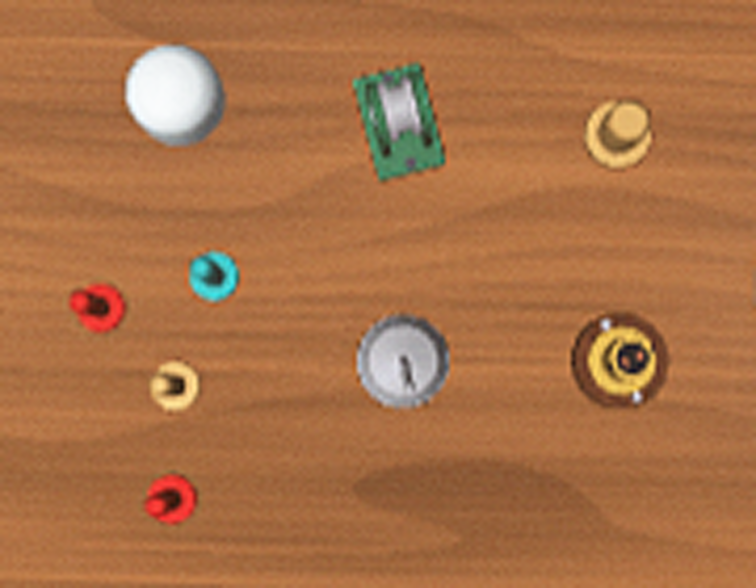

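The crop confirms the choice: the slim bronze pin is at crop (174,385), with red pins at (97,306) and (170,499) and a turquoise one at (213,276). The positions agree with the sizes given (tray 196x103, dish about 177). I start with the socket.

Emit:
carry_out:
  moves: "397 -265 0 0 0 0 85;397 -265 0 0 0 0 85;397 -265 0 0 0 0 85;397 -265 0 0 0 0 85;397 -265 0 0 0 0 85;397 -265 0 0 0 0 85;397 -265 0 0 0 0 85;397 -265 0 0 0 0 85;397 -265 0 0 0 0 85;397 -265 0 0 0 0 85;397 -265 0 0 0 0 85;397 -265 0 0 0 0 85;397 -265 0 0 0 0 85"

```text
time: 1.5
ee_pos: [0.4639, -0.1528, 0.2483]
tcp_rot: [180.0, 0.0, 17.5]
wrist_force: [-0.5, 0.1, 0.7]
opening: 0.0852
grasp_force: 0.0
```

```bash
cat >> h.py <<'E'
def go(x,y,z,yaw=None):
    p,T=pose(); d=T.T@(np.array([x,y,z])-p)*1000
    cur=bot.get_obs()['tcp_rot'][2]; t=0 if yaw is None else -((yaw-cur+90)%180-90)
    print('go',d.round(1),'turn z',round(t,1))
def show(c,n,marks=()):
    im=c['img'][:,:,::-1].copy()
    for u,v in marks: cv2.drawMarker(im,(int(round(u)),int(round(v))),(255,0,255),0,8,1)
    cv2.imwrite(f'pics/{n}.png',im)
E
python3 - <<'E'
from h import *
o=bot.get_obs();print(o['time'],o['ee_pos'],o['tcp_rot'],o['q'],o['qd'])
c=grab('wrist')
show(c,'w1',proj(c,[[.464,-.152,.064],[.464,-.152,.018]]))
print(bot.tip_extent)
E
```

```text
1.5 [ 0.4639232  -0.15281845  0.24826573] [1.79999165e+02 1.65629163e-02 1.74846291e+01] [-1.82264460e+01 -3.43015502e+00  1.57422867e+00  9.50173449e+01
 -1.03457148e-02  1.44288926e+02] [-0.74795772 -0.2512442  -0.03184082 -0.13438717  0.07231883  0.18085046]
0.017
```

View pics/w1.png

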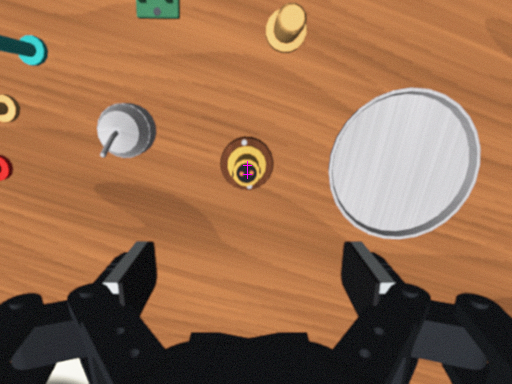

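The wrist view shows the socket's mouth at (246,172), right on the predicted mark. Descending to grip the barrel.

Emit:
carry_out:
  moves: "0 0 40 0 0 0 85;0 0 80 0 0 0 75;0 0 120 0 0 0 70;0 0 150 0 0 0 65;0 0 175 0 0 0 60;0 0 193 0 0 0 60;0 0 204 0 0 0 60;0 0 204 0 0 0 60;0 0 204 0 0 0 20;0 0 204 0 0 0 20;0 0 204 0 0 0 20;0 0 204 0 0 0 20;0 0 204 0 0 0 20;0 0 204 0 0 0 20;0 0 204 0 0 0 20;0 0 204 0 0 0 20"
  force: 60

```text
time: 3.15
ee_pos: [0.4651, -0.1526, 0.0457]
tcp_rot: [179.9, -0.1, 17.5]
wrist_force: [-1.8, -0.2, 6.0]
opening: 0.0267
grasp_force: 59.2
```

Emit:
carry_out:
  moves: "0 0 -15 0 0 0 20;0 0 -45 0 0 0 20;0 0 -85 0 0 0 20;0 0 -120 0 0 0 20;0 0 -145 0 0 0 20;3 -10 -155 0 0 -3 20;12 -40 -155 0 0 -10 20;23 -75 -155 0 0 -17 20;35 -115 -155 0 0 -25 20;48 -155 -155 0 0 -33 20;60 -195 -155 0 0 -41 20;72 -235 -155 0 0 -48 20;84 -275 -155 0 0 -55 20;97 -315 -155 0 0 -62 20;108 -355 -155 0 0 -67 20;120 -390 -155 0 0 -71 20;130 -425 -155 0 0 -72.5 20;137 -447 -155 0 0 -72.5 20;140 -457 -155 0 0 -72.5 20;140 -457 -155 0 0 -72.5 20"

```text
time: 5.15
ee_pos: [0.4601, 0.3264, 0.1995]
tcp_rot: [-180.0, 0.0, 90.1]
wrist_force: [-0.7, -0.7, -2.0]
opening: 0.0266
grasp_force: 59.4
```

```bash
python3 - <<'E'
from h import *
o=bot.get_obs();print(o['time'],o['ee_pos'],o['tcp_rot'],o['opening'],o['grasp_force'],o['wrist_force'],o['q'])
c=grab('wrist')
t=blob(c,(15,50,140),(30,150,255),(0,0,512,250))
print('tray',cv2.minAreaRect(onz(c,t,.018)[:,:2].astype(np.float32)*1000))
show(c,'w2',proj(c,[[.508+a*.0985,.3255+b*.051,.018] for a in(-1,1) for b in (-1,1)]))
E
```

```text
5.15 [0.46008969 0.32643479 0.19953634] [-1.79990752e+02  9.58873744e-03  9.01031087e+01] 0.026553331023345436 59.406065940856934 [-0.68328574 -0.67656805 -2.02366853] [ 3.53569804e+01  6.18951156e+00  5.97807039e+00  8.98016456e+01
 -2.49212115e-03  1.25253873e+02]
tray ((509.4324951171875, 326.30804443359375), (199.05911254882812, 104.50079345703125), 1.1531096696853638)
```

View pics/w2.png

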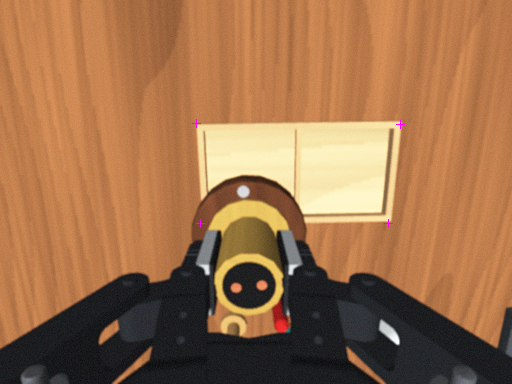

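The picture shows the tray's corners close to the predicted marks, and the socket held upright above the left (-x) bay. Lowering.

Emit:
carry_out:
  moves: "0 2 25 0 0 0 20;0 2 60 0 0 0 20;0 2 95 0 0 0 20;0 2 120 0 0 0 20;0 2 134 0 0 0 20;0 2 140 0 0 0 20;0 2 144 0 0 0 20;0 2 146 0 0 0 20;0 2 147 0 0 0 20;0 2 147 0 0 0 20"

```text
time: 6.2
ee_pos: [0.4626, 0.3259, 0.053]
tcp_rot: [179.9, -0.0, 90.0]
wrist_force: [-0.4, -0.1, -1.5]
opening: 0.0267
grasp_force: 59.5
```

Emit:
carry_out:
  moves: "0 0 0.5 0 0 0 20;0 0 1 0 0 0 20;0 0 1.5 0 0 0 20;0 0 1.5 0 0 0 20"

```text
time: 6.6
ee_pos: [0.4625, 0.3259, 0.0518]
tcp_rot: [180.0, -0.0, 90.0]
wrist_force: [-2.1, -1.7, 6.1]
opening: 0.0263
grasp_force: 60.3
```

Emit:
carry_out:
  moves: "0 0 0 0 0 0 40;0 0 0 0 0 0 55;0 0 0 0 0 0 55;0 0 0 0 0 0 55;0 0 -20 0 0 0 55;0 0 -60 0 0 0 55;0 0 -110 0 0 0 60;0 0 -160 0 0 0 70;-30 15 -198 0 0 8 85;-75 35 -198 0 0 16 85;-120 55 -198 0 0 24 85;-165 75 -198 0 0 32 85;-210 95 -198 0 0 40 85;-250 115 -198 0 0 48 85;-290 132 -198 0 0 56 85;-315 143 -198 0 0 64 85;-330 149 -198 0 0 70 85;-330 149 -198 0 0 75 85;-330 149 -198 0 0 75 85;-330 149 -198 0 0 75 85"

```text
time: 8.6
ee_pos: [0.6114, -0.0041, 0.2487]
tcp_rot: [-180.0, 0.0, 15.2]
wrist_force: [-0.0, 0.7, 0.4]
opening: 0.0852
grasp_force: 0.0
```

```bash
python3 - <<'E'
from h import *
o=bot.get_obs();print(o['time'],o['ee_pos'],o['tcp_rot'])
c=grab('wrist')
b=blob(c,(45,70,30),(90,255,200),(150,60,400,260))
# upper image = far side; foot outline at z=.008 (cheek tops bias), report rect
r=cv2.minAreaRect(onz(c,b,.008)[:,:2].astype(np.float32)*1000);print(r)
show(c,'w3')
t=grab('top');im=t['img'][120:260,100:280,::-1];cv2.imwrite('pics/t3.png',cv2.resize(im,None,fx=3,fy=3))
E
```

```text
8.6 [ 0.61138616 -0.00409809  0.24871634] [-1.79996845e+02  6.73429431e-03  1.51774678e+01]
((619.2508544921875, -3.1982650756835938), (67.86148071289062, 44.171844482421875), 16.089967727661133)
```

View pics/w3.png

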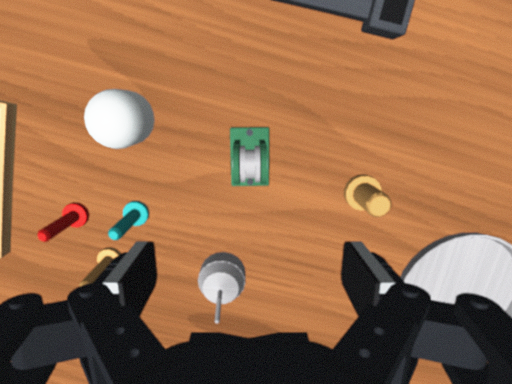

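The wrist view shows the block's foot at about (250,157), squared up with the jaws and measuring 68x44 mm. Its centre is about (0.618,-0.003), yaw 16.

Emit:
carry_out:
  moves: "3 0.5 40 0 0 -0.5 80;6 1 80 0 0 -1 70;6.5 1 120 0 0 -1 65;6.5 1 150 0 0 -1 60;6.5 1 175 0 0 -1 60;6.5 1 193 0 0 -1 60;6.5 1 203 0 0 -1 60;6.5 1 203 0 0 -1 60;6.5 1 203 0 0 -1 25;6.5 1 203 0 0 -1 25;6.5 1 203 0 0 -1 25;6.5 1 203 0 0 -1 25;6.5 1 203 0 0 -1 25;6.5 1 203 0 0 -1 25;6.5 1 203 0 0 -1 25"
  force: 80

```text
time: 10.2
ee_pos: [0.6188, -0.0033, 0.0474]
tcp_rot: [180.0, -0.1, 16.0]
wrist_force: [-0.9, 2.7, 6.4]
opening: 0.0334
grasp_force: 81.0
```

View pics/t3.png

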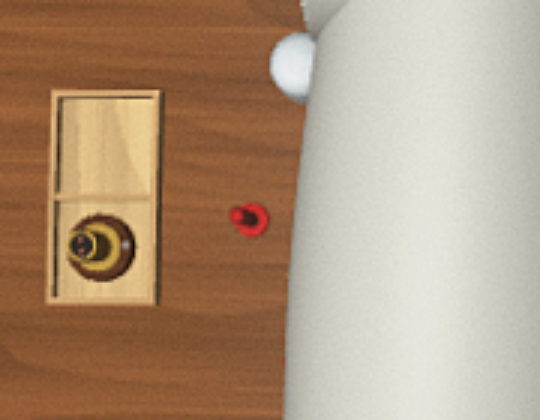

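The top crop shows the socket standing upright in the lower (-x) bay. The block is gripped at 33 mm opening.

Emit:
carry_out:
  moves: "0 0 -15 0 0 0 25;0 0 -45 0 0 0 25;0 0 -85 0 0 0 25;0 0 -120 0 0 0 25;-5 6 -145 0 0 0 25;-20 26 -150 0 0 0 25;-42 58 -150 0 0 0 25;-66 90 -150 0 0 0 25;-90 122 -150 0 0 0 25;-113 154 -150 0 0 0 25;-136 186 -150 0 0 0 25;-158 216 -150 0 0 0 25;-175 240 -150 0 0 0 25;-185 253 -150 0 0 0 25;-188.5 258 -150 0 0 0 25;-188.5 258 -150 0 0 0 25"

```text
time: 11.8
ee_pos: [0.5078, -0.3037, 0.1958]
tcp_rot: [-180.0, 0.0, 16.0]
wrist_force: [0.3, 1.4, -6.1]
opening: 0.0336
grasp_force: 80.7
```

```bash
python3 - <<'E'
from h import *
o=bot.get_obs();print(o['time'],o['ee_pos'],o['tcp_rot'],o['opening'],o['wrist_force'])
c=grab('wrist')
a=np.linspace(0,6.283,24)
show(c,'w4',proj(c,np.c_[.5156+.09*np.cos(a),-.3274+.09*np.sin(a),0*a+.018]))
E
```

```text
11.8 [ 0.50783129 -0.30368383  0.19581881] [-1.79974589e+02  9.40523970e-03  1.59765859e+01] 0.033611812917096064 [ 0.27283851  1.35502464 -6.08607109]
```

View pics/w4.png

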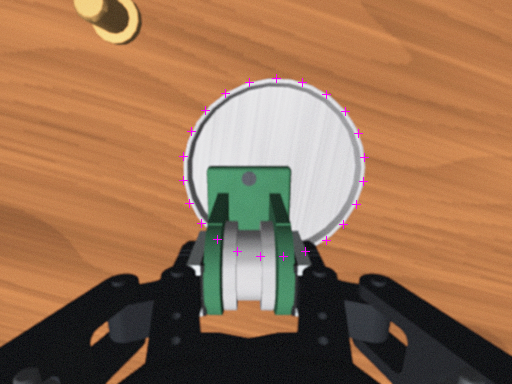

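The picture shows the dish rim lying on the predicted ring, and the block held level. Lowering 142 mm.

Emit:
carry_out:
  moves: "0 0 25 0 0 0 25;0 0 60 0 0 0 25;0 0 95 0 0 0 25;0 0 120 0 0 0 25;0 0 132 0 0 0 25;0 0 137 0 0 0 25;0 0 140 0 0 0 25;0 0 141 0 0 0 25;0 0 142 0 0 0 25;0 0 142 0 0 0 25"

```text
time: 12.85
ee_pos: [0.5083, -0.3038, 0.0546]
tcp_rot: [180.0, -0.0, 16.0]
wrist_force: [-0.5, 0.2, -6.0]
opening: 0.033
grasp_force: 80.5
```

Emit:
carry_out:
  moves: "0 0 0.5 0 0 0 25;0 0 1 0 0 0 25;0 0 1.5 0 0 0 25;0 0 2 0 0 0 25;0 0 2 0 0 0 25"

```text
time: 13.35
ee_pos: [0.5081, -0.3037, 0.0534]
tcp_rot: [179.9, -0.0, 16.0]
wrist_force: [-5.3, 3.0, 7.7]
opening: 0.0331
grasp_force: 82.3
```

Emit:
carry_out:
  moves: "0 0 0 0 0 0 45;0 0 0 0 0 0 52;0 0 0 0 0 0 52;0 0 -5 0 0 0 52;0 0 -30 0 0 0 52;0 0 -75 0 0 0 52;0 0 -120 0 0 0 52;0 0 -165 0 0 0 52;6 -42 -197 0 0 0 60;12 -90 -197 0 0 0 60;18 -138 -197 0 0 0 60;24 -186 -197 0 0 0 60;30 -234 -197 0 0 0 60;36 -282 -197 0 0 0 60;42 -330 -197 0 0 0 60;48 -375 -197 0 0 0 60;53 -412 -197 0 0 0 60;57 -435 -197 0 0 0 60;57 -442 -197 0 0 0 60;57 -442 -197 0 0 0 60"

```text
time: 15.35
ee_pos: [0.4424, 0.1317, 0.249]
tcp_rot: [-179.8, -0.0, 16.5]
wrist_force: [-0.2, -0.3, -0.1]
opening: 0.0597
grasp_force: 0.0
```

```bash
python3 - <<'E'
from h import *
o=bot.get_obs();print(o['time'],o['ee_pos'],o['tcp_rot'],o['opening'])
c=grab('wrist')
show(c,'w5',proj(c,[[.441,.137,.0],[.441,.137,.074]]))
t=grab('top');im=t['img'][140:240,320:420,::-1];cv2.imwrite('pics/t5.png',cv2.resize(im,None,fx=3,fy=3))
E
```

```text
15.35 [0.44236103 0.13165616 0.24902988] [-1.79756973e+02 -1.23799307e-02  1.64765557e+01] 0.059730421466077745
```

View pics/w5.png

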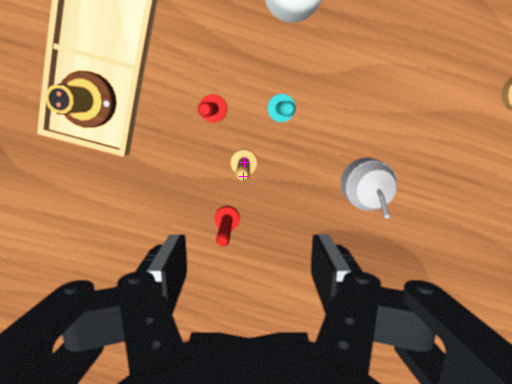

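View pics/t5.png

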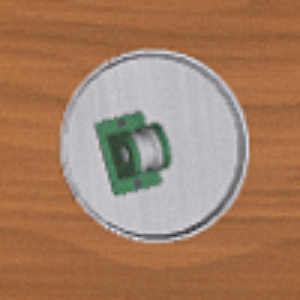

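The slim pin (head about (243,161), tip (242,177)) lies on the marks, and the block stands in the left part of the dish. I'll let the arm settle and measure the pin once.

Emit:
carry_out:
  moves: "0 0 0 0 0 0 60;0 0 0 0 0 0 60"

```text
time: 15.65
ee_pos: [0.4426, 0.1306, 0.2489]
tcp_rot: [-179.8, -0.0, 16.3]
wrist_force: [0.4, 0.7, -0.7]
opening: 0.0597
grasp_force: 0.0
```

```bash
python3 - <<'E'
from h import *
o=bot.get_obs();print(o['ee_pos'],o['tcp_rot'])
c=grab('wrist')
u0=proj(c,[[.441,.137,.04]])[0].astype(int)
b=blob(c,(15,60,120),(28,220,255),(u0[0]-30,u0[1]-30,u0[0]+30,u0[1]+30))
print(u0,b.min(0),b.max(0))
# head: widest at z=.009, top tip at z=.074
top=b[b[:,1]<b[:,1].min()+1]; lo=b[b[:,1]>b[:,1].max()-3]
w=onz(c,[[b[:,0].min(),u0[1]-6],[b[:,0].max()+1,u0[1]-6]],.009);print('head width',np.linalg.norm(w[0]-w[1]),w.mean(0))
f=onz(c,[[top[:,0].mean(),top[:,1].min()]],.005)[0];d=f-c['p'];print('far edge',f)
T=R.from_euler('xyz',o['tcp_rot'],degrees=True).as_matrix()
print('centre by far edge',f-T[:,0]*.016)
n=onz(c,[[lo[:,0].mean(),b[:,1].max()+.5]],.074)[0];print('tip centre',n+T[:,0]*.0075)
E
```

```text
[0.44263831 0.13058061 0.24885818] [-1.79756118e+02 -5.22429428e-03  1.63453298e+01]
[242 168] [229 149] [256 181]
head width 0.03290750991433721 [0.44271622 0.13798714 0.009     ]
far edge [0.45669653 0.14271119 0.005     ]
centre by far edge [0.4413432  0.13820838 0.00499854]
tip centre [0.44223039 0.13900418 0.07400068]
```

Joint 6 sits at its limit here, so the pose was cut short. I'll turn the yaw to 30.

Emit:
carry_out:
  moves: "0 0 20 0 0 -7 60;0 0 60 0 0 -14 60;0 0 90 0 0 -14 60;0 0 100 0 0 -14 60;0 0 100 0 0 -14 60;0 0 100 0 0 -14 60"

```text
time: 16.3
ee_pos: [0.4429, 0.1318, 0.1503]
tcp_rot: [-179.8, -0.1, 30.4]
wrist_force: [0.2, 0.9, 0.5]
opening: 0.0602
grasp_force: 0.0
```

```bash
python3 - <<'E'
from h import *
o=bot.get_obs();print(o['ee_pos'],o['tcp_rot'],o['q'])
go(.4418,.1385,.055)
E
```

```text
[0.44288438 0.13183151 0.15028552] [-1.79779357e+02 -1.49326943e-01  3.04150509e+01] [ 16.4313631   -7.99807501 -13.4584179   84.44807325   0.25018876
 166.01622463]
go [ 2.2 -5.9 95.3] turn z 0
```

Emit:
carry_out:
  moves: "2 -6 10 0 0 0 50;2 -6 35 0 0 0 50;2 -6 60 0 0 0 50;2 -6 80 0 0 0 50;2 -6 91 0 0 0 50;2 -6 95 0 0 0 50;2 -6 95 0 0 0 5;2 -6 95 0 0 0 5;2 -6 95 0 0 0 5;2 -6 95 0 0 0 5;2 -6 95 0 0 0 5;2 -6 95 0 0 0 5;2 -6 95 0 0 0 5;2 -6 95 0 0 0 5"
  force: 50

```text
time: 17.7
ee_pos: [0.4416, 0.1386, 0.055]
tcp_rot: [-179.8, -0.2, 30.4]
wrist_force: [-0.3, 0.1, 5.4]
opening: 0.0138
grasp_force: 49.2
```

Emit:
carry_out:
  moves: "0 0 -15 0 0 0 5;0 0 -50 0 0 0 5;0 0 -90 0 0 0 5;0 0 -125 0 0 0 5;-5 12 -145 0 0 0 5;-18 48 -145 0 0 2 5;-34 88 -145 0 0 4 5;-50 130 -145 0 0 6 5;-66 172 -145 0 0 8 5;-82 215 -145 0 0 10 5;-98 258 -145 0 0 12 5;-115 300 -145 0 0 14 5;-131 343 -145 0 0 14 5;-147 385 -145 0 0 14 5;-160 420 -145 0 0 14 5;-171 450 -145 0 0 14 5;-179 469 -145 0 0 14 5;-181 476 -145 0 0 14 5;-181 476 -145 0 0 14 5;-181 476 -145 0 0 14 5"

```text
time: 19.7
ee_pos: [0.5263, -0.3634, 0.1966]
tcp_rot: [-179.7, 0.0, 16.5]
wrist_force: [0.2, 0.0, -2.4]
opening: 0.0138
grasp_force: 49.0
```

```bash
python3 - <<'E'
from h import *
o=bot.get_obs();print(o['time'],o['ee_pos'],o['tcp_rot'],o['opening'],o['wrist_force'])
c=grab('wrist');show(c,'w6',proj(c,[[.5261,-.3639,.006],[.5083,-.3037,.076]]))
go(.5261,-.3639,.062)
E
```

```text
19.7 [ 0.52628527 -0.36343864  0.19662582] [-1.79720364e+02  5.27111423e-03  1.64776619e+01] 0.013813400747165949 [ 0.2246523   0.01789997 -2.38252422]
go [ -0.4   1.2 134.9] turn z 0
```

View pics/w6.png

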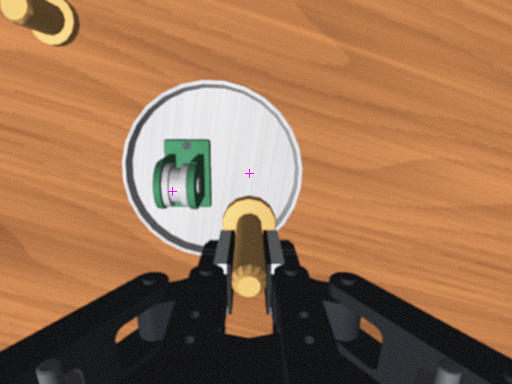

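The picture shows the pin held straight, the target mark (249,173) clear beside the block at (188,183), and the block upright. Lowering.

Emit:
carry_out:
  moves: "0 1 25 0 0 0 5;0 1 60 0 0 0 5;0 1 95 0 0 0 5;0 1 117 0 0 0 5;0 1 127 0 0 0 5;0 1 131 0 0 0 5;0 1 133 0 0 0 5;0 1 134 0 0 0 5;0 1 134.5 0 0 0 5;0 1 135 0 0 0 5;0 1 135.5 0 0 0 5;0 1 135.5 0 0 0 5"

```text
time: 20.95
ee_pos: [0.5264, -0.3647, 0.0612]
tcp_rot: [-179.8, -0.0, 16.4]
wrist_force: [-0.4, 0.4, -1.9]
opening: 0.0138
grasp_force: 49.0
```

Emit:
carry_out:
  moves: "0 0 0.5 0 0 0 5;0 0 1 0 0 0 5;0 0 1.5 0 0 0 5;0 0 1.5 0 0 0 5"

```text
time: 21.35
ee_pos: [0.5265, -0.3648, 0.0611]
tcp_rot: [-179.8, -0.0, 16.4]
wrist_force: [-3.1, 1.9, 8.2]
opening: 0.0136
grasp_force: 50.2
```

Emit:
carry_out:
  moves: "0 0 0 0 0 0 25;0 0 0 0 0 0 34;0 0 0 0 0 0 34;0 0 0 0 0 0 34;0 0 -10 0 0 0 34;0 0 -40 0 0 0 34;0 0 -85 0 0 0 34;0 0 -130 0 0 0 34;0 0 -170 0 0 0 34;0 0 -189 0 0 0 50"

```text
time: 22.35
ee_pos: [0.527, -0.3657, 0.254]
tcp_rot: [180.0, -0.2, 16.5]
wrist_force: [0.2, -1.0, -0.1]
opening: 0.047
grasp_force: 0.0
```

Emit:
carry_out:
  moves: "15 -28 0 0 0 -6 85;37 -70 0 0 0 -12 85;58 -112 0 0 0 -19 85;79 -154 0 0 0 -26 85;100 -196 0 0 0 -33 85;121 -238 0 0 0 -40 85;142 -280 0 0 0 -47 85;163 -322 0 0 0 -54 85;184 -360 0 0 0 -61 85;203 -393 0 0 0 -67 85;218 -423 0 0 0 -72 85;230 -445 0 0 0 -73.6 85;237 -456 0 0 0 -73.6 85;237 -456 0 0 0 -73.6 85;237 -456 0 0 0 -73.6 85;237 -456 0 0 0 -73.6 85"

```text
time: 23.95
ee_pos: [0.6247, 0.1377, 0.2509]
tcp_rot: [-179.9, -0.2, 89.9]
wrist_force: [0.1, 0.1, -0.1]
opening: 0.085
grasp_force: 0.0
```

```bash
python3 - <<'E'
from h import *
o=bot.get_obs();print(o['time'],o['ee_pos'],o['tcp_rot'],o['q'][5])
c=grab('wrist')
b=blob(c,(0,0,150),(179,40,255),(170,90,340,260));(u,v),r=cv2.minEnclosingCircle(b);print(u,v,r)
for z in(.03,.04,.05): print(z,onz(c,[[u,v]],z)[0].round(4))
show(c,'w7',[(u,v)])
t=grab('top');im=t['img'][140:240,320:420,::-1];a=c['img'][:,:,::-1]
b4=cv2.resize(im,(384,384),interpolation=2); cv2.imwrite('pics/m7.png',cv2.resize(np.hstack([cv2.imread('pics/w7.png'),b4]),(800,343)))
E
```

```text
23.95 [0.62473303 0.13767325 0.25092747] [-179.94230474   -0.22925224   89.94914707] 102.37944368597125
251.5294189453125 166.58824157714844 28.944913864135742
0.03 [0.6277 0.1386 0.03  ]
0.04 [0.6277 0.1405 0.04  ]
0.05 [0.6276 0.1425 0.05  ]
```

View pics/m7.png

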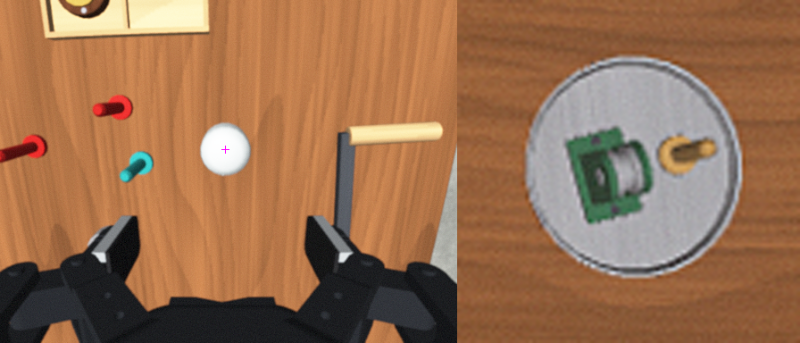

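The wrist view has the globe centred at (251,167), and the dish crop shows the block and pin both upright with the pin beside the block. Descending on the globe.

Emit:
carry_out:
  moves: "2 1 30 0 0 0 85;3 2 70 0 0 0 85;3 2 110 0 0 0 85;3 2 145 0 0 0 85;3 2 170 0 0 0 85;3 2 190 0 0 0 85;3 2 205 0 0 0 85;3 2 214 0 0 0 85;3 2 217 0 0 0 85;3 2 217 0 0 0 70;3 2 217 0 0 0 60;3 2 217 0 0 0 50;3 2 217 0 0 0 50;3 2 217 0 0 0 50;3 2 217 0 0 0 50"
  force: 30

```text
time: 25.55
ee_pos: [0.6273, 0.143, 0.0351]
tcp_rot: [179.9, -0.3, 90.1]
wrist_force: [0.5, -0.5, 6.3]
opening: 0.0592
grasp_force: 32.8
```

Emit:
carry_out:
  moves: "0 0 -5 0 0 0 50;0 0 -20 0 0 0 50;0 0 -45 0 0 0 50;0 0 -75 0 0 0 50;0 0 -105 0 0 0 50;5 -2 -125 0 0 0 50;20 -8 -135 0 0 0 50;42 -16 -135 0 0 0 50;66 -25 -135 0 0 0 50;90 -35 -135 0 0 0 50;114 -44 -135 0 0 0 50;138 -53 -135 0 0 0 50;160 -61 -135 0 0 0 50;175 -68 -135 0 0 0 50;183 -71 -135 0 0 0 50;184 -71 -135 0 0 0 50;184 -71 -135 0 0 0 50"

```text
time: 27.25
ee_pos: [0.5556, 0.326, 0.1693]
tcp_rot: [-179.9, -0.2, 90.0]
wrist_force: [-1.7, -0.5, -1.6]
opening: 0.0591
grasp_force: 33.0
```

```bash
python3 - <<'E'
from h import *
o=bot.get_obs();print(o['time'],o['ee_pos'],o['tcp_rot'],o['opening'],o['wrist_force'])
c=grab('wrist');show(c,'w8',proj(c,[[.556,.327,.006]]))
go(.556,.327,.042)
E
```

```text
27.25 [0.55560846 0.32595465 0.16934982] [-179.92291238   -0.21761904   90.0471067 ] 0.05908265031558281 [-1.74132759 -0.47630075 -1.58059504]
go [  0.9   0.4 127.4] turn z 0
```

View pics/w8.png

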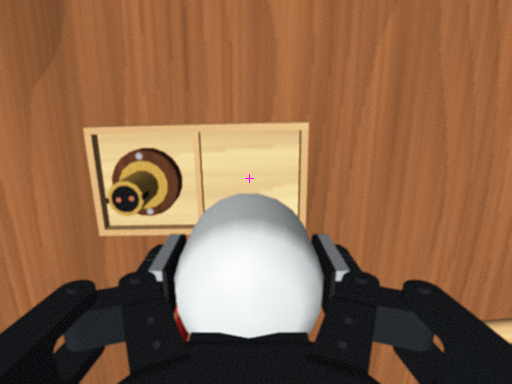

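The globe is held upright, and the bay centre mark (249,178) lies in the empty bay beside the upright socket. Lowering gently.

Emit:
carry_out:
  moves: "1 0 20 0 0 0 50;1 0 50 0 0 0 50;1 0 80 0 0 0 50;1 0 103 0 0 0 50;1 0 115 0 0 0 50;1 0 121 0 0 0 50;1 0 124 0 0 0 50;1 0 125.5 0 0 0 50;1 0 126.5 0 0 0 50;1 0 127 0 0 0 50;1 0 127.5 0 0 0 50;1 0 127.5 0 0 0 50"

```text
time: 28.5
ee_pos: [0.5554, 0.3279, 0.0422]
tcp_rot: [-179.9, -0.2, 90.1]
wrist_force: [-0.5, 1.1, -1.6]
opening: 0.0594
grasp_force: 33.0
```

Emit:
carry_out:
  moves: "0 0 0.3 0 0 0 50;0 0 0.6 0 0 0 50;0 0 0.9 0 0 0 50;0 0 0.9 0 0 0 50"

```text
time: 28.9
ee_pos: [0.5554, 0.3278, 0.0411]
tcp_rot: [-179.9, -0.2, 90.1]
wrist_force: [-0.3, -0.0, -0.5]
opening: 0.059
grasp_force: 33.0
```

Just touching; half a millimetre more.

Emit:
carry_out:
  moves: "0 0 0.3 0 0 0 50;0 0 0.6 0 0 0 50;0 0 0.6 0 0 0 50;0 0 0.6 0 0 0 50"

```text
time: 29.3
ee_pos: [0.5554, 0.3278, 0.0411]
tcp_rot: [-179.9, -0.3, 90.1]
wrist_force: [-2.6, -1.0, 5.4]
opening: 0.0592
grasp_force: 33.6
```

Emit:
carry_out:
  moves: "0 0 0 0 0 0 64;0 0 0 0 0 0 70;0 0 0 0 0 0 78;0 0 0 0 0 0 78;0 0 -5 0 0 0 78;0 0 -20 0 0 0 78;0 0 -50 0 0 0 78;0 0 -90 0 0 0 78;0 0 -130 0 0 0 78;0 0 -175 0 0 0 78;0 0 -209 0 0 0 78;-50 -45 -209 0 0 0 78;-95 -80 -209 0 0 0 78;-100 -100 -209 0 0 0 78;-100 -100 -209 0 0 0 78;-100 -100 -209 0 0 0 78"

```text
time: 30.9
ee_pos: [0.4555, 0.2266, 0.2511]
tcp_rot: [179.9, -0.3, 90.0]
wrist_force: [0.7, 1.1, 0.2]
opening: 0.078
grasp_force: 0.0
```

```bash
python3 - <<'E'
from h import *
o=bot.get_obs();print(o['time'],o['ee_pos'])
a=grab('scene')['img'];cv2.imwrite('pics/f.png',cv2.resize(a[:,100:,::-1],(800,600)) if 0 else cv2.resize(a[:,:,::-1],(782,587)))
w=grab('wrist');show(w,'w9')
cv2.imwrite('pics/m9.png',cv2.resize(np.hstack([a[80:370,100:460,::-1],cv2.resize(w['img'][:,:,::-1],(387,290))]),(800,311)))
E
```

```text
30.9 [0.45549936 0.22656627 0.25113035]
```

View pics/m9.png

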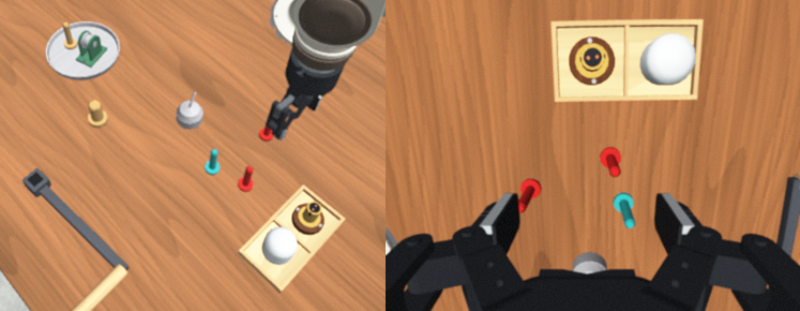

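The views show all four parts upright in place (dish: pin and block; tray: socket (592,60), globe (668,58)). The stout pin, oiler and look-alikes are untouched.

```bash
python3 -c "
from workcell import bot
print(bot.job_done())"
```

```text
the job is handed in; nothing more can be done
None
```

The job is handed in after about 31 s: the socket and globe stand in the two bays of the tray, the green block and slim pin stand side by side in the dish, the globe went in last and was set down gently, and the stout pin and oiler were not moved.

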